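# Unscrew the blade cap of a desk fan and hold it up

### The job

The desk fan is tipped to face the ceiling with its front guard off, so that I can wash the blades. Unscrew the round cap that holds the blades: I do not know whether its thread is left-hand or right-hand, so try it gently both ways (the wrong way only drags the blades round with it), then lift it straight off its stud without wrenching at it. Finish while still holding the cap in the gripper, upright and still, at least 6 cm above the hub, so that I can pull the blades off, and leave everything else on the desk where it lies.

Things in the scene. Friction and masses are not known exactly. Their poses are not given: they have to be found in the camera images.
- blade_cap: Blade cap: black, round, ribbed, 42 mm across; straight sides 34 mm high under a shallow dome with a low moulded bar across it (34 x 6 mm; 41 mm over the rim in all), open below, 0.05 kg. Origin: centre of its lower rim; z up along the thread axis, x along the bar. At the start it is screwed fully home, its rim on the hub's face. It stays where it is if let go half-way up the thread
- cap_grip (a point): Point on the cap's axis, 26 mm above its rim, where a gripper from above (any yaw, closing round the 42 mm ribbed sides) holds it well: fingertips 5 mm or more above the hub's face clear the blades. Axes as the cap's
- thread (a point): The coarse thread inside the cap, on the hub's axis, at the hub's face. Its hand is left or right at random and cannot be seen. Turned the loosening way the cap turns on the hub with next to no resistance and climbs 6 mm in half a turn (axial and radial play about 1 mm); then, at 3.1 to 3.3 rad, a stop ends the turning and it lifts straight off its 33 mm stud. Turning it back screws it on again
- fan_blades: The five grey blades and their hub, 168 mm across, turning about the fan's vertical axis against a steady drag of 0.25 N m: turn the cap the tightening way, or on past its half turn, and within 0.1 rad they turn with it. Origin: centre of the hub's flat face, 118 mm above the worktop; x points as the cap's x at the start and turns with the blades. Blades lie 4 to 25 mm below that face
- fan: The desk fan's heavy white foot, yoke, motor and rear guard, which do not move. Origin under the centre of the foot, on the worktop, straight under the hub. Foot 132 mm across; the wire rear guard is 202 mm across with its rim 107 mm above the worktop
- screwdriver: Screwdriver, 160 mm long, lying to the left of the fan; leave it alone. Origin under its middle
- phone_1: Phone lying face up at the left, 149 x 73 x 8 mm; leave it alone. Origin under its middle
- glasses: Spectacles, 141 x 142 x 42 mm, at the left; leave them alone. Origin under their middle
- mouse_1: Computer mouse, 104 x 60 x 36 mm, to the right of the fan; leave it alone. Origin under its middle
- pen: Pen, 145 mm long, lying behind the fan; leave it alone. Origin under its middle

How it is judged:
On the way:
1. the cap has been screwed part of the way up its thread (angle between the x axis of blade_cap and the x axis of fan_blades, either way round above 1 rad and z of blade_cap in the frame of fan_blades below 0.012 m), for 0.05 s.
At the end, for the whole second after the job is handed in: The cap is still held in the fingers (over 1 N), at rest, upright within 0.25 rad, its rim 50 mm or more above the hub's face, and no part of the fan touches it (z of blade_cap in the frame of fan_blades above 0.05 m and angle between blade_cap's own z axis and vertical below 0.25 rad and linear speed of blade_cap below 0.02 m/s and contact force between blade_cap and the fingers above 1 N and contact force between blade_cap and fan below 0.05 N); the arm keeps its last pose, push and grip.
It fails at once if the cap is wrenched: it presses on the fan with over 60 N (contact force between blade_cap and fan above 60 N).
It fails at once if one of the things lying on the desk is moved by more than 20 mm (distance of any of screwdriver, phone_1, glasses, mouse_1, pen from where it was at the start of the episode above 0.02 m).
It also fails if it takes over 58 s, if anything falls off the work surface, if the arm or the gripper's body presses on something with over 40 N, if the wrist force passes 120 N, or if a joint passes its speed limit or range.

### The arm

A 6-joint arm with a two-finger parallel gripper is mounted at the origin on a cart in front of the work surface, level with it; the furniture and walls round the work are solid. World frame = base frame: x ahead of the robot, y to its left, z up, the work surface at z = 0. Lengths are in m, angles in rad, forces in N, time in s.
With the tool pointing down it reaches from about 0.35 to 0.725 m from the base axis. Payload 4.3 kg.
Tool frame: the origin (TCP) lies at the very end of the fingers, on their centre line; the grasp point (between the pads) lies 19 mm behind it; z points along the fingers, y is the direction in which the jaws open and shut (so a half turn about z gives the same grasp; the last joint's range is limited). The gripper opens to 85 mm and grips with 20 to 120 N. Pads are 22 mm wide; open, the fingers measure 114 mm over their backs; the gripper's body (76 mm by 85 mm) begins 54 mm behind the grasp point. The pads swing forward as they close: fully open they stand 13 mm farther back than shut.
Start: joints at [1.141, 0.377, 0.081, 1.274, 0, 1.46], TCP at [0.181, 0.546, 0.231] pointing down, gripper open.
Joint ranges: [-2.72, 2.72], [-0.84, 1.66], [-1.02, 1.22], [-1.77, 2.12], [-1.37, 1.28], [-3.14, 3.14]. Speed limits (rad/s): [2.57, 2.57, 3.14, 3.14, 3.14, 3.14].

### API

Orientations are given as a unit quaternion [w, x, y, z].
In Python, from bench import robot gives the robot as it stands.
- The arm moves only by the tool step_arm, never from a script. Its argument "plan" is a list of rows, each a list of 3 entries, a list of its own where there are three numbers: the shift along the tool's x, y, z in mm, then the turn about the tool's z in degrees, then the finger opening in mm, from 0 to 85.4. In form: [[[x, y, z], yaw, hand], ...]. A call has exactly 5 rows; each row is the pose to reach, as a shift and turn from the pose measured when the call began, along the tool's axes at that moment; what a row does not reach only later rows make up. A row lasts 1/12 s, in which the tool goes at most 41.7 mm and 7.16 degrees, less where a joint would pass 70% of its speed; a pose out of reach is approached as far as the arm can. A call with a gripper value outside its range is refused whole. The fingers move at their own pace and stop on an object; "force" is the grip in N (left out, the last holds). Time passes only in rows, so rows that repeat a pose let the fingers close, or fill a call up. It gives the time, the measured TCP pose, the force and the opening at its end, in the units of the state.
- robot.observe(): the state, without advancing time (a new reading comes with each control period).
- robot.snapshot(name): name is "side" or "top" or "wrist"; returns a dict with "img" (480x640x3 uint8, red, green, blue), "z_map" (480x640 float32, m along the optical axis (not along the pixel's ray), 0 where there is no reading), "intrinsics" (3x3 intrinsics, pixels), "k1" (the pictures are not rectified: a ray, as slopes to the right and down, at radius r is drawn at 1 + k1 r^2 times it, then the intrinsics apply), "R" (3x3) and "t" (3): a world point X has camera coordinates R X + t. Camera axes: x right, y down, z forward; pixel columns grow to the right and rows downward; lengths in m; the calibration is good to about 2 mm. A picture is of the moment at which its call begins.
- robot.close_job(): hands the job in, once; it reports no verdict.
Trained networks look in a picture, given as the dict that the camera call returned (one of the last four; its "shot" number tells which), for a name from the list of things; names that differ only in an ending like _2 or _b are one class to them, and where a whole thing is asked for, a point or a joint stands for the part that bears it (a point fixed in the world has none). Each returns a list of dicts, best first, with "conf" (0 to 1); they miss things now and then, are a little off and sometimes report something else, mostly with a low value. They report only what shows in the picture. A call takes as long as a camera call.
- robot.silhouettes(picture, query): "mask" (480x640 bool, what is visible of it) and "box" ([left, top, right, bottom] in pixels, round what is visible of it).
The state is a dict: "clock": time; "q": joint angles; "dq": joint speeds; "effort": joint torques, N m; "eef_pos": TCP position; "tcp_rot": TCP orientation; "contact_force": force on the tool from outside, world axes, zero at the start; "ft_torque": the same for the moment, N m; "grip_width": opening from 0.0 (shut) to 1.0 (fully open).
Only numpy, scipy, OpenCV 4.12 (cv2) and the standard library are available. Lean on these libraries where they do the work, as an engineer would, in place of code of your own. Each camera call takes 0.05 s, during which the arm holds its last target.

## Working session

There is one attempt and no reset: what is moved stays moved. The work goes in short steps, Python scripts to look and compute and a tool call to move; the robot and the scene stay as the last step left them, time stands still between calls to the robot, and variables do not carry over. Pictures are saved under pics/ and viewed, and the job is handed in when it is done.

Besides the shell and the picture viewer there is one more tool, called after "Emit:" as name(argument=value, ...) on one line, values as JSON. step_arm: Moves the arm, as the interface text tells. Its arguments: {"type":"object","properties":{"plan":{"type":"array"},"force":{"type":"number"}},"required":["plan"]}

```bash
mkdir -p pics; cat > h.py <<'E'
import numpy as np, cv2
from bench import robot
def pts(p,mask=None):
    z=p['z_map'];K=np.array(p['intrinsics']);k1=p['k1']
    m=z>0
    if mask is not None: m&=mask
    v,u=np.nonzero(m)
    d=np.array([k1,0,0,0,0],float)
    xy=cv2.undistortPoints(np.stack([u,v],1).astype(np.float64)[:,None],K,d)[:,0]
    zz=z[v,u]
    C=np.c_[xy*zz[:,None],zz]
    R=np.array(p['R']);t=np.array(p['t'])
    return (C-t)@R, u, v
def save(p,n): cv2.imwrite('pics/'+n+'.png',p['img'][:,:,::-1])
E
python3 - <<'E'
from h import *
s=robot.observe();print({k:np.round(v,3) for k,v in s.items()})
for n in ['top','side']:
    p=robot.snapshot(n);save(p,n+'0')
    for q in ['blade_cap','fan_blades']:
        r=robot.silhouettes(p,q)
        for x in r[:2]:
            X,u,v=pts(p,x['mask'])
            print(n,q,x['conf'],x['box'],np.round(np.median(X,0),3),np.round(np.percentile(X,[2,98],axis=0),3))
E
```

```text
{'clock': np.float64(0.0), 'q': array([1.141, 0.378, 0.08 , 1.274, 0.   , 1.46 ]), 'dq': array([ 0.   ,  0.001, -0.001, -0.   , -0.002, -0.002]), 'effort': array([-1.0000e-03, -4.6360e+01,  2.6988e+01,  2.1000e-02, -0.0000e+00,
        0.0000e+00]), 'eef_pos': array([0.18 , 0.545, 0.23 ]), 'tcp_rot': array([-0.   ,  0.159,  0.987, -0.001]), 'contact_force': array([-1.2  , -0.178,  0.543]), 'ft_torque': array([ 0.056, -0.021,  0.054]), 'grip_width': np.float64(0.999)}
top blade_cap 0.7 [357.5, 261.3, 377.1, 282.4] [0.509 0.217 0.158] [[0.491 0.2   0.152]
 [0.525 0.234 0.162]]
top fan_blades 0.81 [332.7, 234.1, 402.1, 304.2] [0.506 0.212 0.105] [[0.435 0.141 0.096]
 [0.581 0.284 0.119]]
top fan_blades 0.18 [250.9, 266.4, 264.6, 271.2] [0.517 0.485 0.041] [[0.512 0.465 0.001]
 [0.522 0.503 0.047]]
side blade_cap 0.74 [352.5, 205.6, 372.9, 229.1] [0.504 0.228 0.146] [[0.486 0.203 0.122]
 [0.524 0.235 0.16 ]]
side blade_cap 0.15 [327.1, 211.6, 396.6, 246.9] [0.523 0.234 0.107] [[0.444 0.141 0.098]
 [0.582 0.285 0.119]]
side fan_blades 0.91 [328.3, 211.0, 398.3, 248.5] [0.524 0.231 0.107] [[0.441 0.132 0.089]
 [0.584 0.284 0.119]]
```

View pics/top0.png

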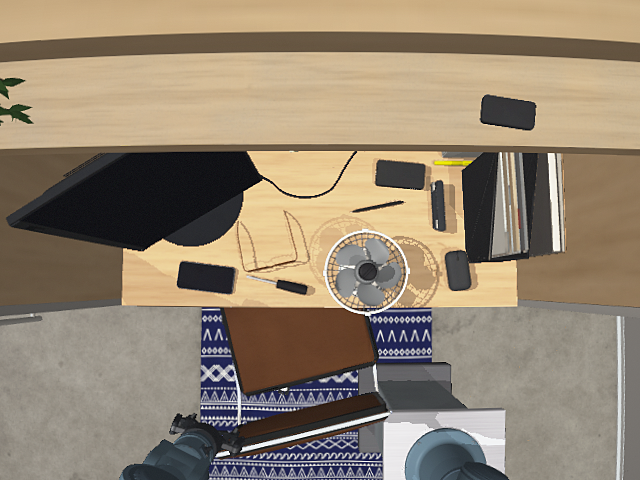

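View pics/side0.png

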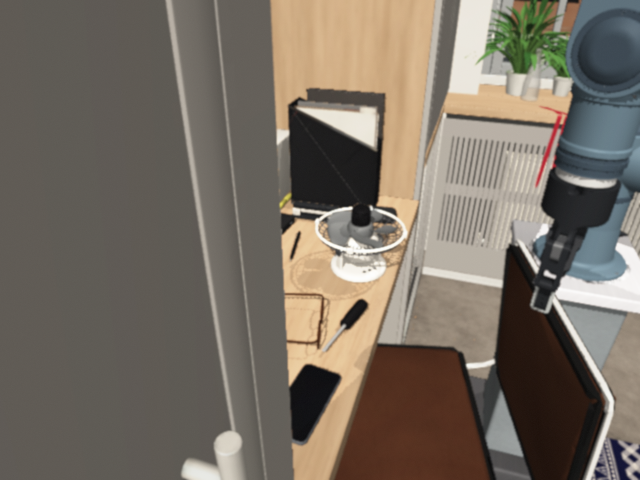

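```bash
python3 - <<'E'
from h import *
for n in ['top','side']:
    p=robot.snapshot(n)
    X,u,v=pts(p)
    m=(np.hypot(X[:,0]-.508,X[:,1]-.216)<.035)&(X[:,2]>.145)
    c,r=cv2.minEnclosingCircle(X[m][:,:2].astype(np.float32))
    print(n,m.sum(),c,r,X[m].min(0),X[m].max(0))
    print('C',-np.array(p['R']).T@p['t'])
    m=(X[:,2]>.1)&(np.hypot(X[:,0]-.508,X[:,1]-.216)>.11)&(np.hypot(X[:,0]-.508,X[:,1]-.216)<.2)
    print('tall near', m.sum())
E
```

```text
top 261 (0.508287787437439, 0.21443906426429749) 0.021395785734057426 [0.48861183 0.19470205 0.14539048] [0.52778202 0.23449653 0.16336039]
C [0.47820124 0.31697426 1.32983652]
tall near 19615
side 207 (0.5078397393226624, 0.21522779762744904) 0.02229631133377552 [0.48574595 0.19698737 0.14506663] [0.52767539 0.23742411 0.16164193]
C [0.3187167  1.08347753 0.60038905]
tall near 0
```

```bash
python3 - <<'E'
from h import *
p=robot.snapshot('top')
X,u,v=pts(p)
r=np.hypot(X[:,0]-.508,X[:,1]-.2145)
m=(X[:,2]>.1)&(r>.11)&(r<.2)
print(m.sum(),u[m].min(),u[m].max(),v[m].min(),v[m].max(),X[m].min(0),X[m].max(0))
for a,b in [(300,430),(200,430),(367,120),(367,60),(280,400),(235,440),(367,160),(480,200)]:
    i=np.nonzero((u==b*0+a)&(v==b))[0]; print((a,b),X[i])
s=robot.observe()
q=s['tcp_rot'];print(q, s['clock'])
E
```

```text
19603 297 612 0 151 [0.66431673 0.09084403 0.62600734] [0.7079448  0.33733829 0.97451431]
(300, 430) [[0.1335091  0.37114852 0.10463036]]
(200, 430) [[0.21504735 0.53832709 0.404287  ]]
(367, 120) [[0.69877586 0.25784373 0.6628596 ]]
(367, 60) [[0.78604451 0.25646694 0.66038307]]
(280, 400) [[ 0.01298575  0.48972862 -0.75210759]]
(235, 440) [[0.17463137 0.48805502 0.3259018 ]]
(367, 160) [[0.80726924 0.20046138 0.00167145]]
(480, 200) [[ 0.6760472  -0.05347793  0.15014909]]
[-1.88359538e-05  1.59216830e-01  9.87243638e-01 -1.82331984e-05] 0.45
```

Emit:
step_arm(plan=[[[-20,-10,-20],0,85],[[-56,-28,-25],0,85],[[-92,-46,-25],0,85],[[-128,-64,-25],0,85],[[-164,-82,-25],0,85]], force=40)

```text
clock: 0.87
eef_pos: [0.3116, 0.4153, 0.2567]
tcp_rot: [0.0, 0.159, 0.987, 0.0]
contact_force: [1.1, 0.7, 0.1]
grip_width: 0.994
```

Emit:
step_arm(plan=[[[-36,-18,0],0,85],[[-72,-36,0],0,85],[[-108,-54,0],0,85],[[-144,-72,0],0,85],[[-180,-90,0],0,85]])

```text
clock: 1.28
eef_pos: [0.4555, 0.2718, 0.2569]
tcp_rot: [0.001, 0.159, 0.987, 0.001]
contact_force: [0.7, 1.2, -0.3]
grip_width: 0.998
```

```bash
cat >> h.py <<'E'
from scipy.spatial.transform import Rotation as Ro
def st():
    s=robot.observe();q=s['tcp_rot'];M=Ro.from_quat([q[1],q[2],q[3],q[0]]).as_matrix()
    print('t',round(float(s['clock']),2),'p',np.round(s['eef_pos'],4),'q',np.round(s['q'],3),'F',np.round(s['contact_force'],2),'T',np.round(s['ft_torque'],3),'w',round(float(s['grip_width']),3))
    return s,M
E
python3 - <<'E'
from h import *
s,M=st();print(M.round(3))
print('shift mm',1000*M.T@(np.array([.508,.2145,.23])-s['eef_pos']))
E
```

```text
t 1.28 p [0.4555 0.2718 0.2569] q [0.418 0.279 0.007 1.298 0.    0.737] F [ 0.73  1.18 -0.31] T [-0.016  0.018 -0.011] w 0.998
[[-0.95   0.314  0.001]
 [ 0.314  0.95   0.001]
 [-0.001  0.001 -1.   ]]
shift mm [-67.79280335 -37.98865349  26.94110756]
```

Emit:
step_arm(plan=[[[-30,-17,5],0,85],[[-60,-34,10],0,85],[[-68,-38,15],0,85],[[-68,-38,20],0,85],[[-68,-38,20],0,85]])

```text
clock: 1.7
eef_pos: [0.5074, 0.2143, 0.2356]
tcp_rot: [-0.001, 0.159, 0.987, 0.0]
contact_force: [-1.4, -0.2, -0.3]
grip_width: 0.994
```

```bash
python3 - <<'E'
from h import *
s,M=st()
p=robot.snapshot('wrist');save(p,'w1')
X,u,v=pts(p)
m=(np.hypot(X[:,0]-.508,X[:,1]-.216)<.035)&(X[:,2]>.135)&(X[:,2]<.17)
c,r=cv2.minEnclosingCircle(X[m][:,:2].astype(np.float32));print(m.sum(),c,r,X[m].min(0),X[m].max(0))
for x in robot.silhouettes(p,'blade_cap')[:1]: print(x['conf'],x['box'])
c=np.array([.508,.2145])
print('shift mm',1000*M.T@(np.array([.508,.2145,.125])-s['eef_pos']))
p=robot.snapshot('side');save(p,'s1')
E
```

```text
t 1.7 p [0.5074 0.2143 0.2356] q [2.840e-01 3.270e-01 2.000e-02 1.264e+00 1.000e-03 6.040e-01] F [-1.4  -0.2  -0.31] T [-0.015  0.079 -0.026] w 0.994
3752 (0.5068102478981018, 0.21293427050113678) 0.02152213267982006 [0.48545763 0.19163649 0.13502194] [0.52772462 0.23419445 0.16048556]
0.6 [287.3, 206.4, 356.4, 278.2]
shift mm [ -0.70019657   0.36755239 110.64658827]
```

View pics/w1.png

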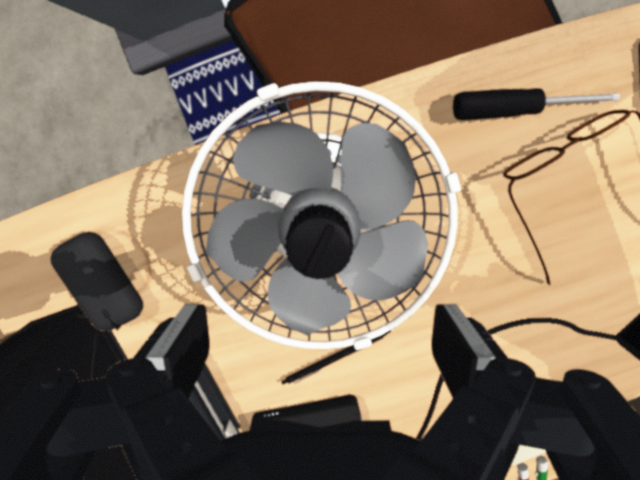

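Emit:
step_arm(plan=[[[0,0,18],6,85],[[0,0,36],12,85],[[0,0,54],18,85],[[0,0,72],24,85],[[0,0,80],25,85]])

```text
clock: 2.27
eef_pos: [0.5051, 0.2167, 0.1554]
tcp_rot: [-0.001, 0.368, 0.93, 0.0]
contact_force: [-1.1, 0.5, 0.1]
grip_width: 0.993
```

Emit:
step_arm(plan=[[[0,0,12],0,85],[[0,0,24],0,85],[[0,0,29],0,85],[[0,0,29],0,85],[[0,0,29],0,85]])

```text
clock: 2.68
eef_pos: [0.5051, 0.2172, 0.1271]
tcp_rot: [-0.001, 0.367, 0.93, 0.0]
contact_force: [-0.7, 0.0, 0.4]
grip_width: 0.995
```

```bash
python3 - <<'E'
from h import *
s,M=st()
print('shift mm',1000*M.T@(np.array([.5075,.2140,.125])-s['eef_pos']))
p=robot.snapshot('side');save(p,'s2')
E
```

```text
t 2.68 p [0.5051 0.2172 0.1271] q [ 2.900e-01  3.800e-01 -1.920e-01  1.000e+00  1.000e-03  1.042e+00] F [-0.74  0.    0.4 ] T [-0.019 -0.039 -0.003] w 0.995
shift mm [-3.98584916 -0.69060875  2.06818738]
```

View pics/s2.png

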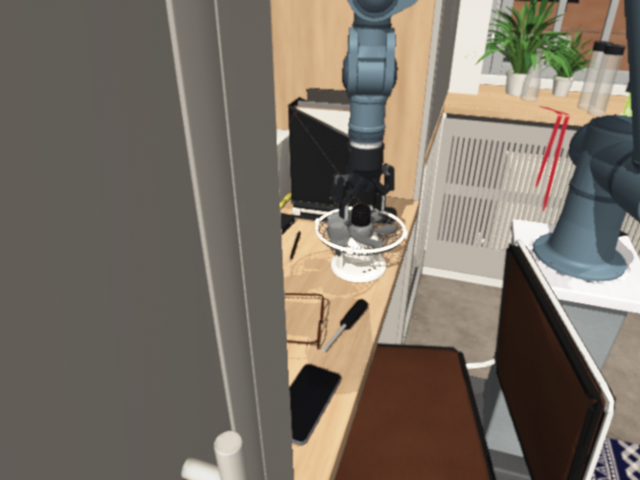

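Emit:
step_arm(plan=[[[-4,-0.7,2],0,85],[[-4,-0.7,2],0,85],[[-4,-0.7,2],0,85],[[-4,-0.7,2],0,85],[[-4,-0.7,2],0,85]])

```text
clock: 3.15
eef_pos: [0.5081, 0.2139, 0.1256]
tcp_rot: [-0.0, 0.367, 0.93, 0.001]
contact_force: [-0.7, 0.1, 0.3]
grip_width: 0.993
```

```bash
python3 - <<'E'
from h import *
s,M=st()
print('shift mm',1000*M.T@(np.array([.5075,.2140,.125])-s['eef_pos']))
p=robot.snapshot('wrist');save(p,'w3')
E
```

```text
t 3.15 p [0.5081 0.2139 0.1256] q [ 2.830e-01  3.820e-01 -1.910e-01  9.970e-01  1.000e-03  1.035e+00] F [-0.7   0.15  0.34] T [ 0.019 -0.038  0.056] w 0.993
shift mm [ 0.48145176 -0.35022016  0.64355269]
```

View pics/w3.png

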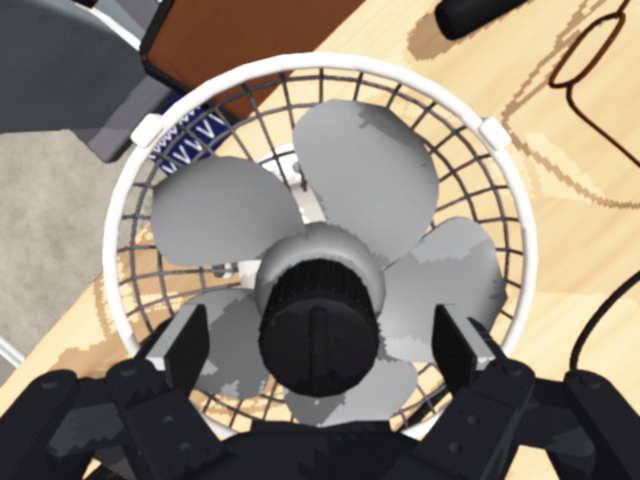

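Cap sits centred at (319,330) between the open pads (208 and 432), bar roughly vertical. Closing.

Emit:
step_arm(plan=[[[0,0,0],0,60],[[0,0,0],0,36],[[0,0,0],0,36],[[0,0,0],0,36],[[0,0,0],0,36]], force=35)

```text
clock: 3.62
eef_pos: [0.508, 0.2138, 0.1257]
tcp_rot: [-0.0, 0.367, 0.93, 0.0]
contact_force: [0.1, 0.1, 1.0]
grip_width: 0.478
```

Emit:
step_arm(plan=[[[0,0,0],0,36],[[0,0,0],0,36],[[0,0,0],0,36],[[0,0,0],0,36],[[0,0,0],0,36]])

```text
clock: 4.03
eef_pos: [0.5079, 0.2137, 0.1257]
tcp_rot: [-0.0, 0.367, 0.93, 0.0]
contact_force: [-1.4, -0.1, 0.9]
grip_width: 0.478
```

```bash
python3 - <<'E'
from h import *
s,M=st()
p=robot.snapshot('wrist');save(p,'w4')
E
```

```text
t 4.03 p [0.5079 0.2137 0.1257] q [ 2.830e-01  3.820e-01 -1.910e-01  9.970e-01  1.000e-03  1.035e+00] F [-1.43 -0.14  0.88] T [-0.039  0.128  0.048] w 0.478
```

View pics/w4.png

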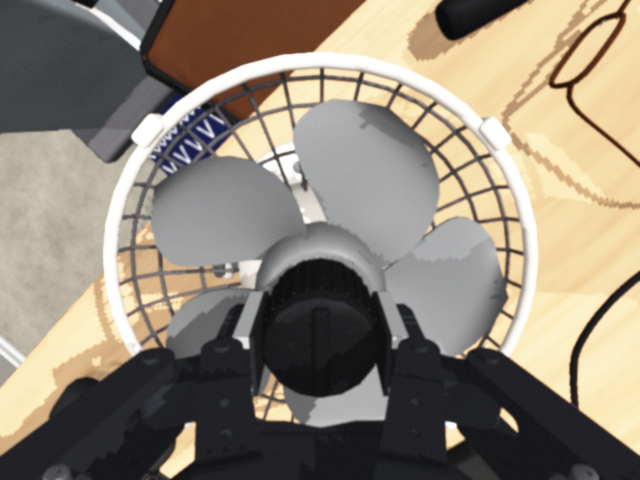

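Cap gripped (41 mm), blade tips visible as reference. Gentle test: −20°.

Emit:
step_arm(plan=[[[0,0,0],-4,36],[[0,0,0],-8,36],[[0,0,0],-12,36],[[0,0,-0.3],-16,36],[[0,0,-0.3],-20,36]])

```text
clock: 4.5
eef_pos: [0.5077, 0.2136, 0.1258]
tcp_rot: [-0.0, 0.199, 0.98, 0.0]
contact_force: [-0.8, -0.0, 1.5]
grip_width: 0.477
```

```bash
python3 - <<'E'
from h import *
s,M=st()
print('shift mm',1000*M.T@(np.array([.508,.2138,.126])-s['eef_pos']))
p=robot.snapshot('wrist');save(p,'w5')
E
```

```text
t 4.5 p [0.5077 0.2136 0.1258] q [ 0.283  0.382 -0.191  0.998  0.001  0.683] F [-0.84 -0.01  1.45] T [-0.213  0.124 -0.109] w 0.477
shift mm [-0.21145332  0.32852093 -0.19165654]
```

View pics/w5.png

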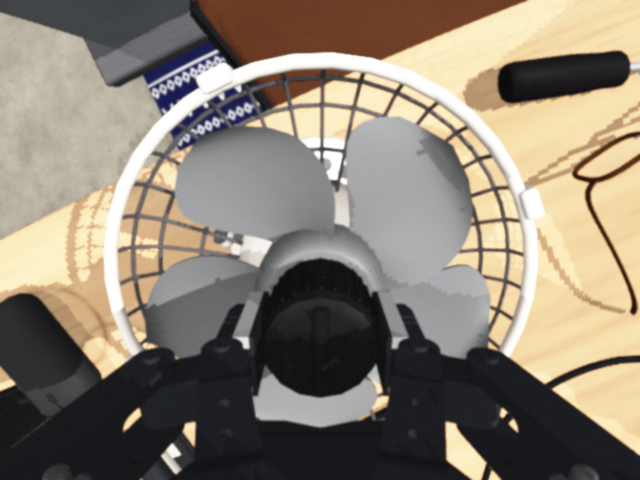

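Emit:
step_arm(plan=[[[0,0,-0.2],-6,36],[[0,0,-0.4],-12,36],[[0,0,-0.6],-18,36],[[0,0,-0.8],-24,36],[[0,0,-1],-30,36]])

```text
clock: 4.97
eef_pos: [0.5075, 0.2132, 0.1266]
tcp_rot: [-0.001, -0.065, 0.998, -0.0]
contact_force: [-0.3, -0.9, -0.9]
grip_width: 0.477
```

```bash
python3 - <<'E'
from h import *
s,M=st()
p=robot.snapshot('wrist');save(p,'w6')
E
```

```text
t 4.97 p [0.5075 0.2132 0.1266] q [ 0.283  0.382 -0.19   1.    -0.     0.153] F [-0.26 -0.92 -0.89] T [-0.281 -0.026 -0.123] w 0.477
```

View pics/w6.png

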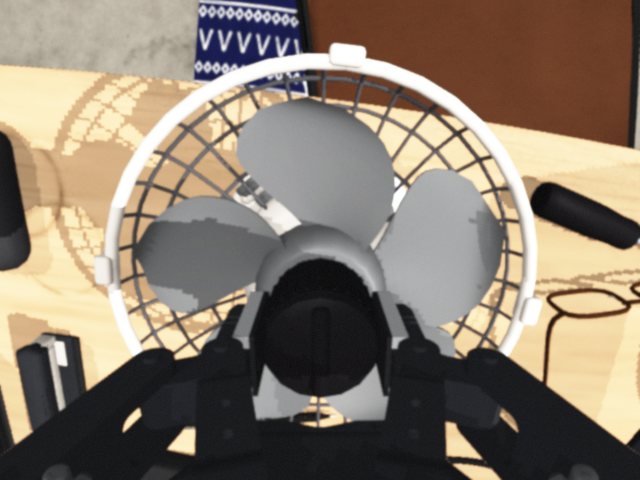

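Blades stayed with the guard while the cap turned: negative yaw loosens. Continuing with lift.

Emit:
step_arm(plan=[[[-0.2,0.2,-0.5],-7,36],[[-0.4,0.3,-0.8],-14,36],[[-0.4,0.3,-1.1],-21,36],[[-0.4,0.3,-1.4],-28,36],[[-0.4,0.3,-1.7],-35,36]])

```text
clock: 5.43
eef_pos: [0.5076, 0.213, 0.1279]
tcp_rot: [-0.001, -0.364, 0.931, -0.0]
contact_force: [-0.5, -2.1, -0.2]
grip_width: 0.477
```

Emit:
step_arm(plan=[[[0,0,-0.3],-7,36],[[0,0,-0.5],-14,36],[[0,0,-0.8],-21,36],[[0,0,-1.0],-28,36],[[0,0,-1.3],-35,36]])

```text
clock: 5.85
eef_pos: [0.5077, 0.2124, 0.1291]
tcp_rot: [-0.002, -0.628, 0.778, -0.001]
contact_force: [1.1, -1.9, -0.9]
grip_width: 0.478
```

```bash
python3 - <<'E'
from h import *
s,M=st()
print('shift mm',1000*M.T@(np.array([.508,.2138,.126])-s['eef_pos']))
p=robot.snapshot('wrist');save(p,'w7')
E
```

```text
t 5.85 p [0.5077 0.2124 0.1291] q [ 0.282  0.381 -0.185  1.008 -0.003 -1.076] F [ 1.14 -1.86 -0.87] T [-0.41  -0.2   -0.089] w 0.478
shift mm [-1.40223599  0.0323019   3.04864191]
```

View pics/w7.png

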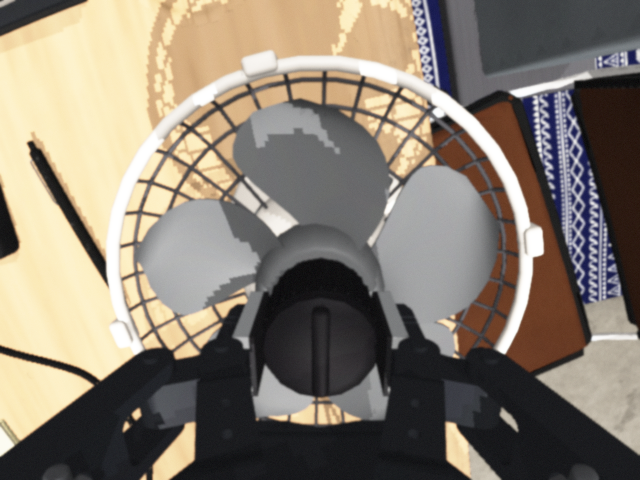

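Emit:
step_arm(plan=[[[-0.3,0,-0.3],-7,36],[[-0.6,0,-0.5],-14,36],[[-0.6,0,-0.8],-21,36],[[-0.6,0,-1.0],-28,36],[[-0.6,0,-1.3],-35,36]])

```text
clock: 6.32
eef_pos: [0.5081, 0.2126, 0.1303]
tcp_rot: [0.002, 0.834, -0.551, 0.001]
contact_force: [0.4, -2.5, -0.4]
grip_width: 0.475
```

```bash
python3 - <<'E'
from h import *
s,M=st()
print('shift mm',1000*M.T@(np.array([.508,.2138,.126])-s['eef_pos']))
p=robot.snapshot('wrist');save(p,'w8')
E
```

```text
t 6.32 p [0.5081 0.2126 0.1303] q [ 0.283  0.381 -0.181  1.011 -0.004 -1.691] F [ 0.36 -2.5  -0.4 ] T [-0.475 -0.039 -0.057] w 0.475
shift mm [-1.11527279 -0.39583455  4.28031589]
```

View pics/w8.png

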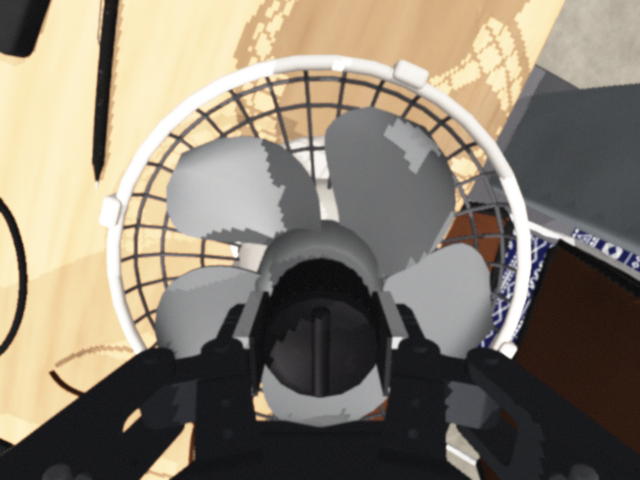

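Emit:
step_arm(plan=[[[-0.3,0,-0.2],-6,36],[[-0.5,-0.2,-0.4],-12,36],[[-0.5,-0.2,-0.7],-18,36],[[-0.5,-0.2,-0.9],-24,36],[[-0.5,-0.2,-1.0],-30,36]])

```text
clock: 6.78
eef_pos: [0.5088, 0.2133, 0.1313]
tcp_rot: [0.002, 0.949, -0.316, 0.001]
contact_force: [4.5, 0.7, -2.5]
grip_width: 0.476
```

```bash
python3 - <<'E'
from h import *
s,M=st()
print('shift mm',1000*M.T@(np.array([.508,.2138,.126])-s['eef_pos']))
p=robot.snapshot('wrist');save(p,'w9')
E
```

```text
t 6.78 p [0.5088 0.2133 0.1313] q [ 0.284  0.38  -0.179  1.013 -0.003 -2.215] F [ 4.47  0.72 -2.52] T [ 0.327 -0.917 -0.191] w 0.476
shift mm [-0.89807806  0.06358668  5.34768286]
```

View pics/w9.png

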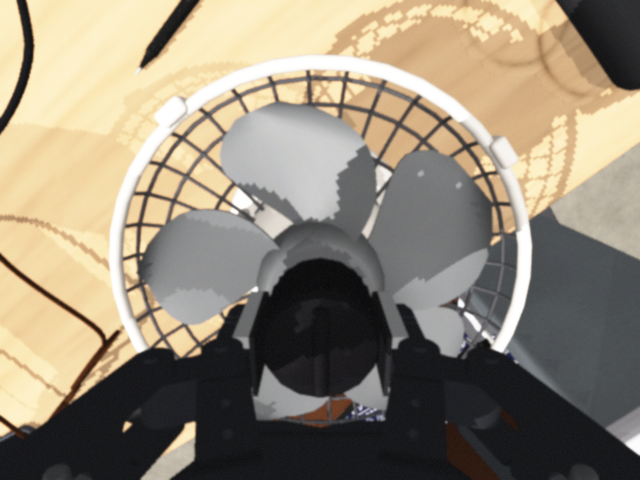

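Emit:
step_arm(plan=[[[-0.4,0,0],-2,36],[[-0.4,0,-0.4],-4,36],[[-0.4,0,-0.8],-5,36],[[-0.4,0,-1.2],-5,36],[[-0.4,0,-1.6],-5,36]])

```text
clock: 7.25
eef_pos: [0.5096, 0.2142, 0.1323]
tcp_rot: [0.001, 0.962, -0.274, 0.001]
contact_force: [7.0, 1.2, -11.6]
grip_width: 0.475
```

```bash
python3 - <<'E'
from h import *
s,M=st()
print('shift mm',1000*M.T@(np.array([.508,.2138,.126])-s['eef_pos']))
E
```

```text
t 7.25 p [0.5096 0.2142 0.1323] q [ 0.285  0.38  -0.176  1.013 -0.003 -2.302] F [  7.04   1.23 -11.63] T [ 0.435 -1.324 -0.171] w 0.475
shift mm [-1.16866362  1.13827503  6.32290609]
```

```bash
python3 - <<'E'
from h import *
s,M=st()
for n in ['wrist','side']:
    p=robot.snapshot(n);save(p,n[0]+'10')
    X,u,v=pts(p)
    r=np.hypot(X[:,0]-.508,X[:,1]-.2138)
    if n=='wrist':
        m=(X[:,2]>.090)&(X[:,2]<.116)&(r>.045)&(r<.08)
        a=np.degrees(np.arctan2(X[m,1]-.2138,X[m,0]-.508))
        h=np.histogram(a,bins=np.arange(-180,181,10))[0]; print(h)
    m=(r<.03)&(X[:,2]>.1)&(X[:,2]<.2)
    print(n,np.round(np.percentile(X[m],[1,50,99],axis=0),4))
# blade phase using saved images impossible (no depth)
E
```

```text
t 7.25 p [0.5096 0.2142 0.1323] q [ 0.285  0.38  -0.176  1.013 -0.003 -2.302] F [  7.04   1.23 -11.63] T [ 0.435 -1.324 -0.171] w 0.475
[   3    0  245  804  332 1165 1783 2007 1873 1818 1588  354 1221 1815
 2103 2007 1912 1672  324  744 1195 1498 1518 1373 1243  399    0    0
    0   75  679  448  171   37  493  686]
wrist [[0.4913 0.1849 0.1079]
 [0.5171 0.2081 0.1615]
 [0.5359 0.2342 0.1982]]
side [[0.4801 0.1902 0.1018]
 [0.5007 0.2287 0.1467]
 [0.533  0.2429 0.1983]]
```

View pics/w10.png

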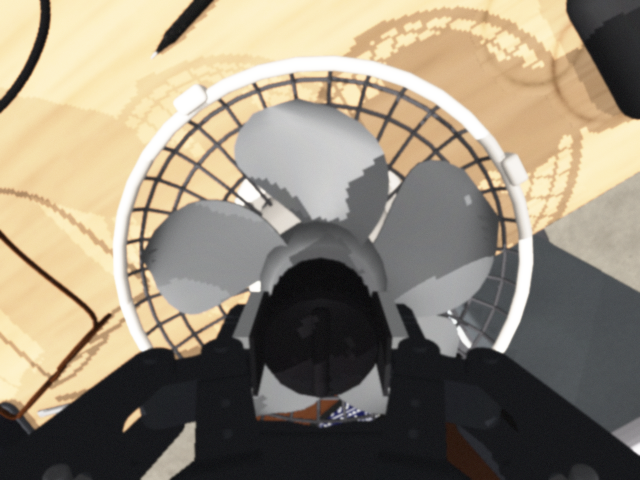

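```bash
python3 - <<'E'
import cv2
a=cv2.imread('pics/s10.png')[160:280,300:430]
cv2.imwrite('pics/s10c.png',cv2.resize(a,None,fx=5,fy=5,interpolation=cv2.INTER_CUBIC))
E
```

```text
(no output)
```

View pics/s10c.png

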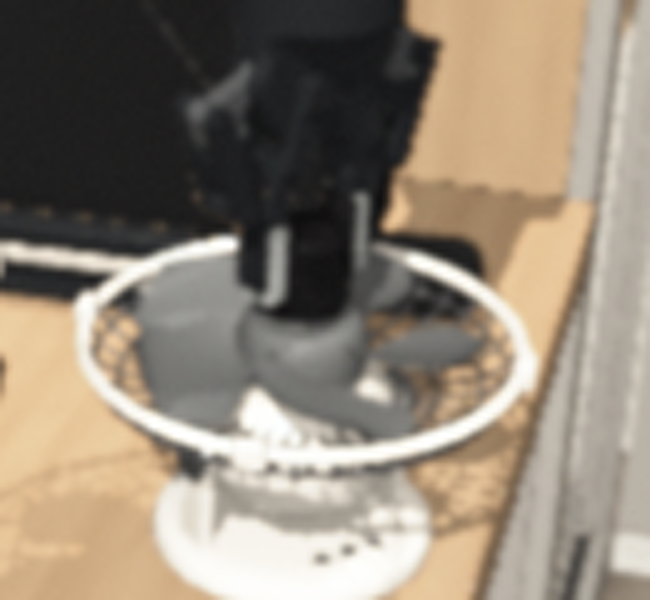

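Emit:
step_arm(plan=[[[0.5,0.1,0.3],-2,36],[[1,0.2,0.4],-4,36],[[1,0.2,0.4],-6,36],[[1,0.2,0.4],-8,36],[[1,0.2,0.4],-10,36]])

```text
clock: 7.77
eef_pos: [0.5096, 0.2143, 0.1319]
tcp_rot: [0.0, 0.982, -0.19, 0.0]
contact_force: [-0.1, 3.3, -2.9]
grip_width: 0.475
```

```bash
python3 - <<'E'
from h import *
s,M=st();print(M.round(3))
p=robot.snapshot('wrist');save(p,'w11')
X,u,v=pts(p)
r=np.hypot(X[:,0]-.508,X[:,1]-.2138)
m=(X[:,2]>.090)&(X[:,2]<.116)&(r>.045)&(r<.08)
a=np.degrees(np.arctan2(X[m,1]-.2138,X[m,0]-.508))
h=np.histogram(a,bins=np.arange(-180,181,10))[0]; print(h)
E
```

```text
t 7.77 p [0.5096 0.2143 0.1319] q [ 0.284  0.381 -0.176  1.014 -0.    -2.475] F [-0.11  3.31 -2.91] T [ 0.452 -0.109 -0.292] w 0.475
[[ 0.928 -0.374  0.   ]
 [-0.374 -0.928 -0.   ]
 [ 0.     0.    -1.   ]]
[ 686    3    0  267  734  389 1212 1836 1992 1887 1840 1494  370 1269
 1832 2118 2019 1928 1624  296  790 1199 1521 1533 1346 1237  372    1
    0    0   83  671  440  159   53  536]
```

View pics/w11.png

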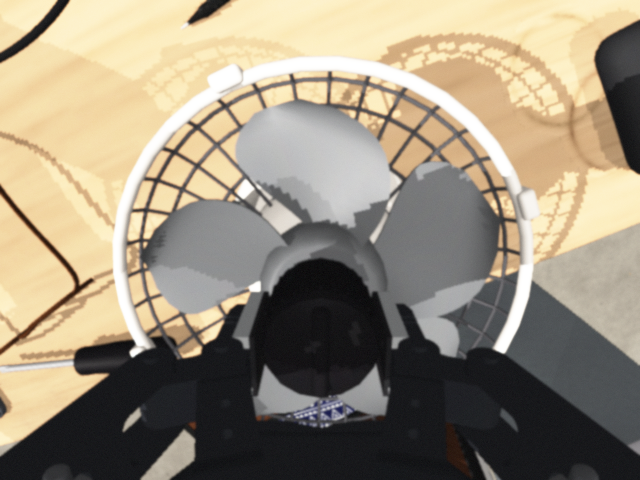

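The blades now turn with the cap (10° for 10°, Tz −0.29): the stop is reached. Careful straight lift.

Emit:
step_arm(plan=[[[0,0,-0.5],0,36],[[0,0,-1],0,36],[[0,0,-1.5],0,36],[[0,0,-2],0,36],[[0,0,-2],0,36]])

```text
clock: 8.23
eef_pos: [0.5094, 0.2144, 0.1326]
tcp_rot: [0.0, 0.982, -0.19, -0.001]
contact_force: [4.9, 2.9, -14.8]
grip_width: 0.473
```

```bash
python3 -c "
from h import *
st()"
```

```text
t 8.23 p [0.5094 0.2144 0.1326] q [ 0.284  0.381 -0.174  1.017 -0.    -2.475] F [  4.86   2.94 -14.85] T [ 0.537 -1.164 -0.186] w 0.473
```

Emit:
step_arm(plan=[[[0.4,-0.6,1],1,36],[[0.4,-0.6,1],2,36],[[0.4,-0.6,0.5],3,36],[[0.4,-0.6,0],3,36],[[0.4,-0.6,-0.5],3,36]])

```text
clock: 8.65
eef_pos: [0.5095, 0.2142, 0.133]
tcp_rot: [0.001, 0.976, -0.216, -0.001]
contact_force: [1.2, -1.8, -7.2]
grip_width: 0.471
```

```bash
python3 -c "
from h import *
st()"
```

```text
t 8.65 p [0.5095 0.2142 0.133 ] q [ 2.840e-01  3.820e-01 -1.720e-01  1.019e+00 -1.000e-03 -2.422e+00] F [ 1.24 -1.8  -7.25] T [-0.389 -0.16  -0.064] w 0.471
```

Emit:
step_arm(plan=[[[0,0.3,-0.4],0,36],[[0,0.3,-0.8],0,36],[[0,0.3,-1.2],0,36],[[0,0.3,-1.6],0,36],[[0,0.3,-2],0,36]])

```text
clock: 9.07
eef_pos: [0.509, 0.2138, 0.1345]
tcp_rot: [0.001, 0.976, -0.216, -0.001]
contact_force: [-1.4, -1.0, -1.5]
grip_width: 0.471
```

```bash
python3 -c "
from h import *
st()
p=robot.snapshot('side');save(p,'s12')
p=robot.snapshot('wrist');save(p,'w12')
a=cv2.imread('pics/s12.png')[180:280,300:430]
cv2.imwrite('pics/s12c.png',cv2.resize(a,None,fx=5,fy=5,interpolation=cv2.INTER_CUBIC))
"
```

```text
t 9.07 p [0.509  0.2138 0.1345] q [ 2.830e-01  3.810e-01 -1.700e-01  1.024e+00 -1.000e-03 -2.422e+00] F [-1.4  -1.02 -1.47] T [-0.122  0.159 -0.162] w 0.471
```

View pics/w12.png

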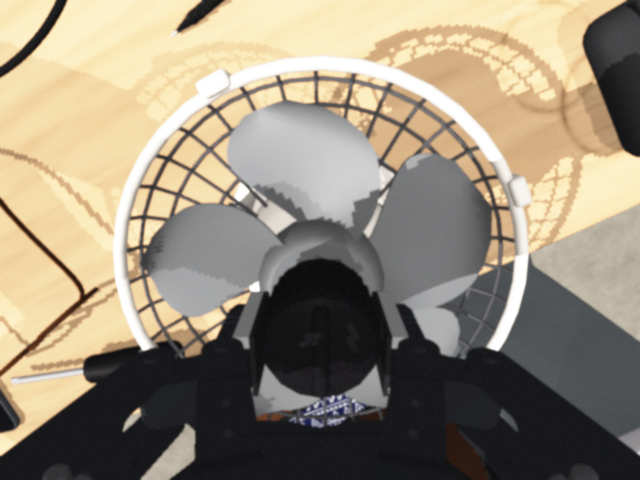

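View pics/s12c.png

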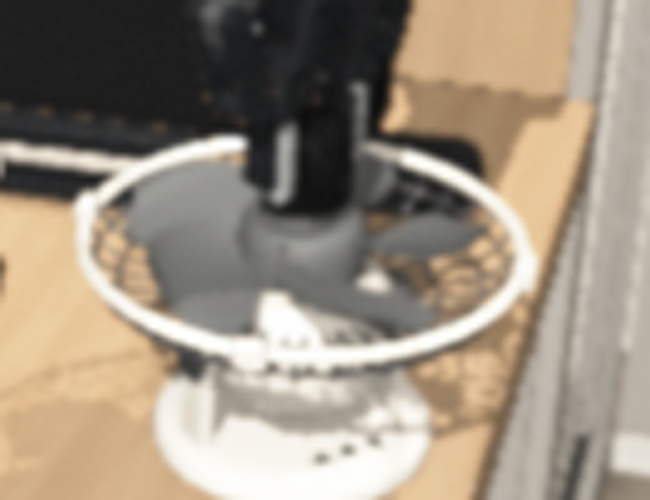

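Emit:
step_arm(plan=[[[0,0,-1],0,36],[[0,0,-2],0,36],[[0,0,-3],0,36],[[0,0,-4],0,36],[[0,0,-5],0,36]])

```text
clock: 9.58
eef_pos: [0.5094, 0.2138, 0.1408]
tcp_rot: [0.001, 0.976, -0.216, -0.001]
contact_force: [-0.6, 0.5, -0.1]
grip_width: 0.476
```

```bash
python3 -c "
from h import *
st()"
```

```text
t 9.58 p [0.5094 0.2138 0.1408] q [ 2.830e-01  3.760e-01 -1.600e-01  1.037e+00 -1.000e-03 -2.423e+00] F [-0.56  0.45 -0.15] T [-0.006  0.015 -0.024] w 0.476
```

Free. Lifting straight up, well past the 33 mm stud.

Emit:
step_arm(plan=[[[0,0,-3],0,36],[[0,0,-6],0,36],[[0,0,-9],0,36],[[0,0,-12],0,36],[[0,0,-15],0,36]])

```text
clock: 10.0
eef_pos: [0.5095, 0.2139, 0.1562]
tcp_rot: [0.001, 0.976, -0.216, -0.0]
contact_force: [0.1, 0.3, 0.1]
grip_width: 0.471
```

```bash
python3 -c "
from h import *
st()
p=robot.snapshot('side');save(p,'s13')
p=robot.snapshot('wrist');save(p,'w13')
a=cv2.imread('pics/s13.png')[160:280,300:430]
cv2.imwrite('pics/s13c.png',cv2.resize(a,None,fx=5,fy=5,interpolation=cv2.INTER_CUBIC))
"
```

```text
t 10.0 p [0.5095 0.2139 0.1562] q [ 2.830e-01  3.660e-01 -1.330e-01  1.074e+00 -1.000e-03 -2.423e+00] F [0.06 0.27 0.1 ] T [-0.065 -0.005 -0.041] w 0.471
```

View pics/s13c.png

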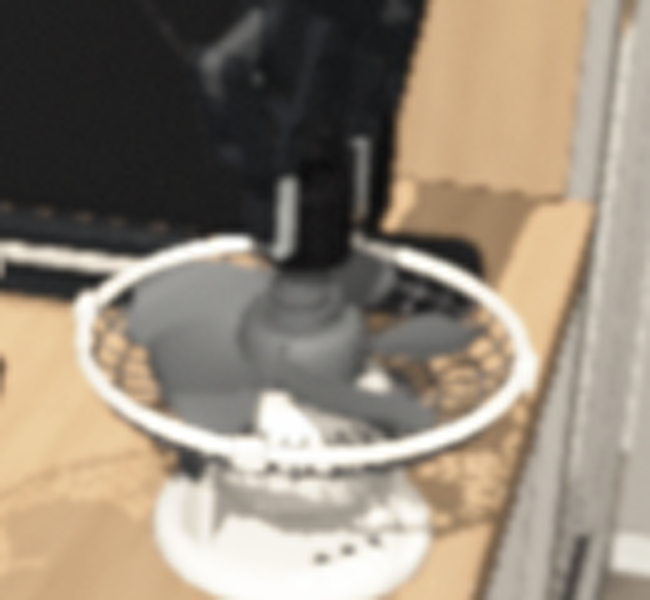

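The cap is coming up with the gripper; the grey stud shows beneath it at (300,290).

Emit:
step_arm(plan=[[[0,0,-5],0,36],[[0,0,-10],0,36],[[0,0,-15],0,36],[[0,0,-20],0,36],[[0,0,-25],0,36]])

```text
clock: 10.52
eef_pos: [0.51, 0.2141, 0.1822]
tcp_rot: [0.001, 0.976, -0.216, 0.0]
contact_force: [-1.1, 0.4, 0.2]
grip_width: 0.474
```

Emit:
step_arm(plan=[[[0,0,-6],0,36],[[0,0,-12],0,36],[[0,0,-18],0,36],[[0,0,-22],0,36],[[0,0,-24],0,36]])

```text
clock: 10.93
eef_pos: [0.5105, 0.2142, 0.2072]
tcp_rot: [0.0, 0.976, -0.216, 0.001]
contact_force: [0.6, -0.4, -0.2]
grip_width: 0.478
```

Emit:
step_arm(plan=[[[0,0,0],0,36],[[0,0,0],0,36],[[0,0,0],0,36],[[0,0,0],0,36],[[0,0,0],0,36]])

```text
clock: 11.35
eef_pos: [0.5102, 0.2142, 0.2068]
tcp_rot: [0.001, 0.976, -0.216, 0.0]
contact_force: [-1.2, -0.6, -0.8]
grip_width: 0.473
```

```bash
python3 -c "
from h import *
s,M=st();print(np.abs(s['dq']).max(),M[:,2])
p=robot.snapshot('side');save(p,'s14')
for x in robot.silhouettes(p,'blade_cap')[:1]:
    X,u,v=pts(p,x['mask']);print(x['conf'],x['box'],np.round(np.percentile(X,[3,50,97],axis=0),3))
p=robot.snapshot('wrist');save(p,'w14')
a=cv2.imread('pics/s14.png')[160:280,300:430]
cv2.imwrite('pics/s14c.png',cv2.resize(a,None,fx=5,fy=5,interpolation=cv2.INTER_CUBIC))
"
```

```text
t 11.35 p [0.5102 0.2142 0.2068] q [ 2.840e-01  3.410e-01 -3.600e-02  1.194e+00 -1.000e-03 -2.422e+00] F [-1.21 -0.61 -0.77] T [ 0.053 -0.003 -0.   ] w 0.473
0.0007448939226492056 [ 3.23404787e-04 -1.42675786e-03 -9.99998930e-01]
0.52 [351.4, 171.2, 374.8, 191.7] [[0.488 0.199 0.202]
 [0.499 0.229 0.224]
 [0.516 0.238 0.24 ]]
```

View pics/s14c.png

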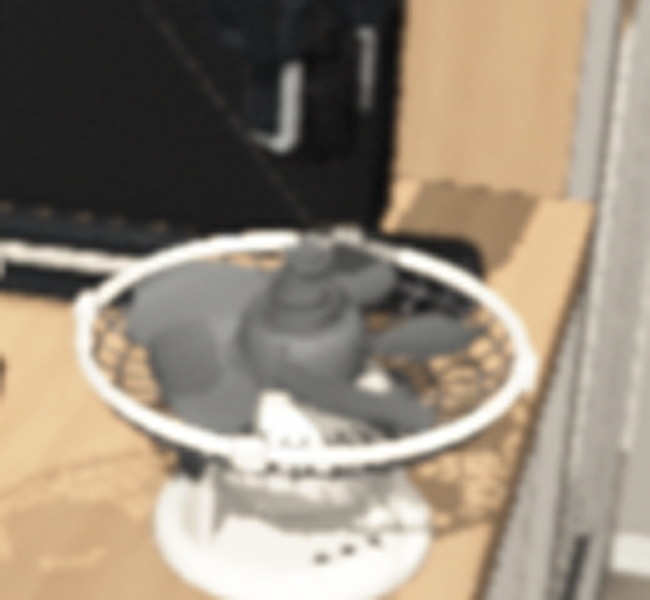

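View pics/w14.png

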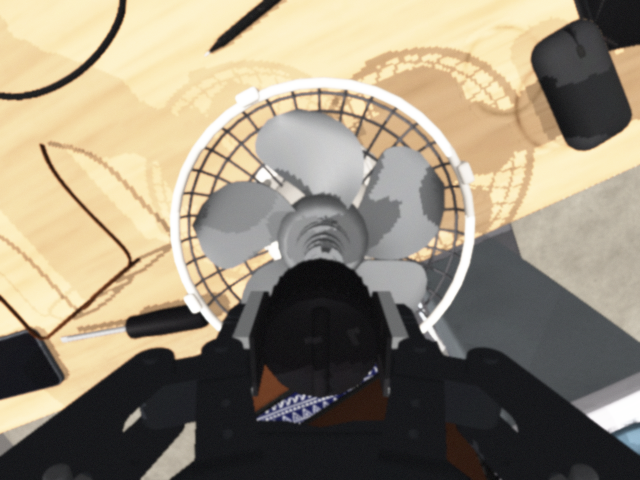

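The cap hangs clear in the fingers at (320,330), with the bare stud at (322,235) below it. Nothing else was touched.

```bash
python3 -c "
from bench import robot
print(robot.close_job())"
```

```text
the job is handed in; nothing more can be done
None
```

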